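# Clear the stone offcuts from a trim saw

## Task

The little stone trim saw has to be cleared for the next cut: swing the hood's catch clear, tip the clear hood right back so that it stays open by itself, and move the three lumpy offcuts off the saw table into the metal scrap tray hung on the saw's right side. Leave the thin flat sawn slab where it lies on the table, keep off the thin blade, and do not disturb the tape roll, the awl or the glue tube near the saw. Leave the hood open.

Things in the scene. Friction and masses are not known exactly. Their poses are not given: they have to be found in the camera images.
- saw: the bench saw for stones, fixed to the worktop: a white box with a flat aluminium table. Origin on the worktop under the table; +x points to the saw's rear, -x to its front (operator), +y to its left, z up. 'mm of the saw' below are (x, y, z) in this frame. The lug that carries the catch stands out in front: x -123 to -83, y 7 to 65, top at z 78. Motor behind: x to 157, z to 70.
- saw_table (a point): point on the flat table top at (0, 0, 80) mm of the saw. The table spans x -85 to 88, y -100 to 112; its right edge (y -100) hangs over the tray; a fence 12 mm high runs along y 96 to 104. Offcuts and slab start under the hood, one each on four places near (x, y) = (-50, 12), (-50, -66), (12, 12), (12, -66) mm, within 6 mm; which lies where changes.
- blade: thin steel blade disc, 100 mm in diameter, 2.5 mm thick, standing upright out of a slot in the table, fixed. Origin at the disc's centre, below the table, at (0, 74, 56) mm of the saw; its plane is parallel to the saw's x-z plane. It stands 26 mm above the table over x -44 to 44.
- hood (a joint): opening angle of the clear plastic hood, rad: 0 shut on the table, 1.9 at its stop, leaning back. Hinged along the table's rear edge, 0.3 kg, slightly damped; let go below about 1.2 it falls shut, past 1.35 it falls back to its stop and stays. While the catch hooks the tongue on its front edge it hardly lifts.
- hood_handle (a point): middle of the hood's handle: a round steel bar 12 mm thick, parallel to the saw's y axis, 70 mm long between its end posts, 45 mm in front of the hood's upright front face. With the hood shut it lies at (-130, -35, 108) mm of the saw. It moves with the hood and may turn between gripping fingers.
- hood_hinge (a point): point of the hood's hinge axis straight behind the handle, at (88, -35, 82) mm of the saw; the axis is parallel to the saw's y. The handle runs on an arc of 220 mm round it, up and then back. Shut, the hood covers x -85 to 88, y -98 to 110, 62 mm high (35 in front, then sloping). Open, all of it is behind the hinge line.
- catch (a joint): turn of the catch, rad: 0 with its hook arm over the hood's tongue, growing as the post moves to the saw's left (+y), stop at 1.4. From 0.78 the hook is clear of the tongue. It starts between 0 and 0.2, turns lightly (about 0.5 N at the post) and stays where it is left.
- catch_post (a point): upright black post on the catch's thumb arm, 12 mm in diameter; this point is half-way up it, z 101 mm of the saw; the post runs from z 90.5 to 112. It is 55 mm from the pivot: straight in front of it (-x of the saw) at joint value 0, swinging to the saw's left as the value grows. The flat arms below it are 10 mm wide, tops at z 90.5.
- catch_pivot (a point): the catch's upright pivot axis, at (-105, 45) mm of the saw, at the height of catch_post.
- tray_in (a point): middle of the inner floor of the scrap tray: an open sheet-steel tray fixed to the saw's right side, inside 160 mm along the saw's x and 95 mm along its y, rim at z 64 mm of the saw, 16 mm below the table top. This point is at (0, -146, 2.5) mm of the saw, axes parallel to the saw's. The table's edge overhangs its near wall.
- offcut_a_mid (a point): a lumpy chunk of reddish stone, one of three much alike offcuts: about 28 mm across whichever way it lies (26 to 30) and 27 mm high, on a flat sawn underside; sides nearly upright: it can be gripped across any two opposite sides, or pushed; about 40 g. This point is its centre, half-way up; its axes tell nothing of its shape.
- offcut_b_mid (a point): a lumpy chunk of reddish stone, one of three much alike offcuts: about 28 mm across whichever way it lies (26 to 30) and 24 mm high, on a flat sawn underside; sides nearly upright: it can be gripped across any two opposite sides, or pushed; about 40 g. This point is its centre, half-way up; its axes tell nothing of its shape.
- offcut_c_mid (a point): a lumpy chunk of reddish stone, one of three much alike offcuts: about 28 mm across whichever way it lies (26 to 30) and 29 mm high, on a flat sawn underside; sides nearly upright: it can be gripped across any two opposite sides, or pushed; about 40 g. This point is its centre, half-way up; its axes tell nothing of its shape.
- slab_mid (a point): the good piece: a thin flat slab of the same reddish stone, 38 x 32 mm and only 8 mm thick, lying flat on the saw table; loose, about 25 g. This point is its centre; its x axis runs along its 38 mm.
- tape_roll: a roll of violet tape lying flat on the worktop in front of the saw, 62 mm across and 19 mm high; loose. Origin under its centre.
- awl: an awl with a wooden handle, 103 mm long and 22 mm high, lying on the worktop in front of the saw; loose. Origin under its middle.
- glue_tube: a flat cream tube with a red cap, 61 x 91 mm and 12 mm high, lying on the worktop to the left of the saw; loose. Origin under its middle.

How it is judged:
By the outcome, as a careful person would: the job done as asked, in the order asked, and still so for the second after the job is handed in, with the robot touching nothing.
It also fails if it takes over 64 s, if anything falls off the work surface, if the arm or the gripper's body presses on something with over 40 N, if the wrist force passes 120 N, or if a joint passes its speed limit or range.

## Robot

A 7-joint arm with a two-finger parallel gripper is mounted at the origin on a cart in front of the work surface, level with it; the furniture and walls round the work are solid. World frame = base frame: x ahead of the robot, y to its left, z up, the work surface at z = 0. Lengths are in m, angles in rad, forces in N, time in s.
With the tool pointing down it reaches from about 0.425 to 0.95 m from the base axis. Payload 16.7 kg.
Tool frame: the origin (TCP) lies at the very end of the fingers, on their centre line; the grasp point (between the pads) lies 19 mm behind it; z points along the fingers, y is the line along which they close (so a half turn about z gives the same grasp; the last joint's range is limited). The gripper opens to 94 mm and grips with 3 to 60 N. Pads are 16 mm wide; open, the fingers measure 119 mm over their backs; the gripper's body (75 mm by 177 mm) begins 78 mm behind the grasp point.
Start: joints at [1.125, 0.426, 0.074, 1.606, -0.034, 1.111, -0.067], TCP at [0.197, -0.645, 0.205] pointing down, gripper open.
Joint ranges: [-2.85, 2.85], [-0.5, 2.14], [-1.23, 1.37], [0.21, 2.46], [-1.02, 4.16], [0.16, 2.05], [-2.73, 2.73]. Speed limits (rad/s): [1.89, 1.89, 2.39, 2.39, 3.01, 3.01, 3.01].

## Interface

Orientations are given as a rotation vector (axis times angle).
In Python, from workcell import ctrl gives the robot as it stands.
- The arm moves only by the shell command python3 -m crank 'ROWS' [OPENING] [FORCE]. ROWS is JSON, a list that holds one entry, the list of rows, each a list of 6 numbers: the shift along the tool's x, y, z in cm, then the turn, a rotation vector about the tool's x, y, z in degrees. A call has 1 to 20 rows; each row shifts and turns the commanded pose from where the row before left it, along the tool's axes as they then stand; what a row does not reach is not made up. A row lasts 1/12 s, in which the tool goes at most 41.7 mm and 7.16 degrees, less where a joint would pass 70% of its speed; a pose out of reach is approached as far as the arm can. A call is refused whole if a number of a shift passes 4.17 or a number of a turn 7.16, either way. A call with a gripper value outside its range is refused whole. OPENING is the finger opening in cm, from 0 to 9.4, set as the call begins (- or left out, the last holds). The fingers move at their own pace and stop on an object; FORCE is the grip in N (left out, the last holds). Time passes only in rows, so rows that do not move let the fingers close. It gives the time, the measured TCP pose, the force, the opening and the grip force at its end, in the units of the state.
- ctrl.get_obs(): the state, without advancing time (a new reading comes with each control period).
- ctrl.grab_frame(name): name is "side" or "top" or "wrist"; returns a dict with "color" (420x560x3 uint8, red, green, blue), "fx", "fy", "cx", "cy" (pixels), "R" (3x3) and "t" (3): a world point X has camera coordinates R X + t. Camera axes: x right, y down, z forward; pixel columns grow to the right and rows downward; lengths in m; the calibration is good to about 2 mm. A picture is of the moment at which its call begins. There is no depth.
- ctrl.sign_off(): hands the job in; it is judged then, once.
The state is a dict: "time_s": time; "joint_pos": joint angles; "joint_velocities": joint speeds; "joint_efforts": joint torques, N m; "ee_pos": TCP position; "eef_rot": TCP orientation; "ft_force": force on the tool from outside, world axes, zero at the start; "ft_torque": the same for the moment, N m; "grip_width": finger opening in m; "grasp_force": force on a finger pad.
Only numpy, scipy, OpenCV 4.12 (cv2) and the standard library are available. Lean on these libraries where they do the work, as an engineer would, in place of code of your own. Each camera call takes 0.05 s, during which the arm holds its last target. There are 200 camera calls.

## Working session

There is one attempt and no reset: what is moved stays moved. The work goes in short steps, Python scripts to look and compute and a shell command to move; the robot and the scene stay as the last step left them, time stands still between calls to the robot, and variables do not carry over. Pictures are saved under pics/ and viewed, at most 10 in all, crops included, and the job is handed in when it is done.

```bash
mkdir -p pics; ls
python3 - <<'E'
from workcell import ctrl
import cv2
o=ctrl.get_obs()
print(o['time_s'],o['ee_pos'],o['eef_rot'],o['grip_width'])
for n in("top","side"):
    f=ctrl.grab_frame(n); cv2.imwrite(f"pics/{n}0.png",f["color"][:,:,::-1])
    print(n,f["fx"],f["fy"],f["cx"],f["cy"],f["R"],f["t"])
E
```

```text
pics
0.0 [ 0.19723318 -0.64507069  0.20477415] [-3.10582408e+00 -4.64237429e-01  4.84548268e-04] 0.09394745259118575
top 439.56710460634037 439.56710460634037 276.86710301695496 209.92685296763221 [[-0.02515559 -0.99967124  0.00496028]
 [-0.99508851  0.02456446 -0.09589283]
 [ 0.09573946 -0.00734816 -0.9953793 ]] [-0.11455554  0.51311831  1.03950458]
side 448.6923084214098 448.6923084214098 283.70650817145463 204.21898459535564 [[-0.99657356 -0.08017072 -0.02034192]
 [-0.03117997  0.59193818 -0.80538004]
 [ 0.07660906 -0.80198619 -0.59240966]] [0.49192284 0.14617458 0.8240249 ]
```

View pics/top0.png

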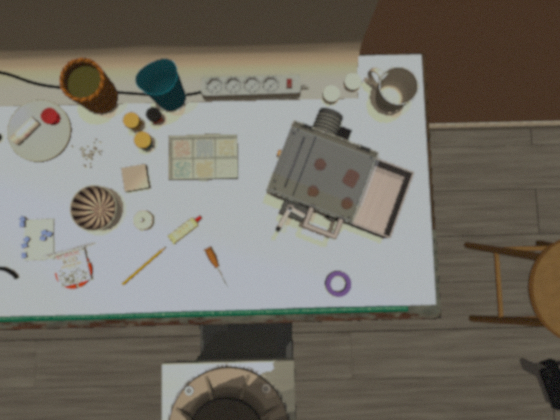

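View pics/side0.png

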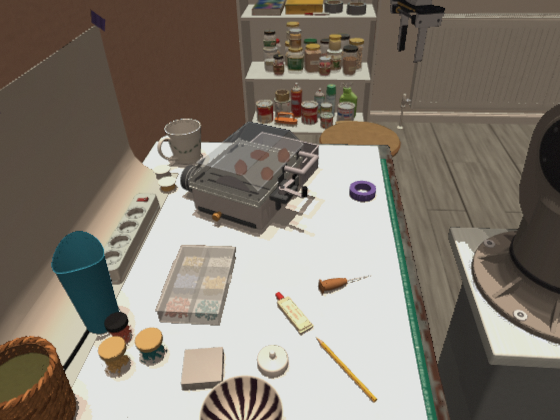

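The top view shows the saw around (325,175), turned roughly 20° clockwise. The tray is at (383,198), the handle at about (320,225) and the catch at about (283,220). The tape is at (338,284), the awl at (215,265) and the glue tube at (185,230). I'll enlarge the saw.

Run:
```python
import cv2,numpy as np
a=cv2.imread("pics/top0.png")[95:255,255:425]
a=cv2.resize(a,None,fx=4.4,fy=3.7,interpolation=cv2.INTER_CUBIC)
a=cv2.convertScaleAbs(a,alpha=1.3)
cv2.imwrite("pics/topcrop.png",a); print(a.shape)
```

```text
(592, 748, 3)
```

View pics/topcrop.png

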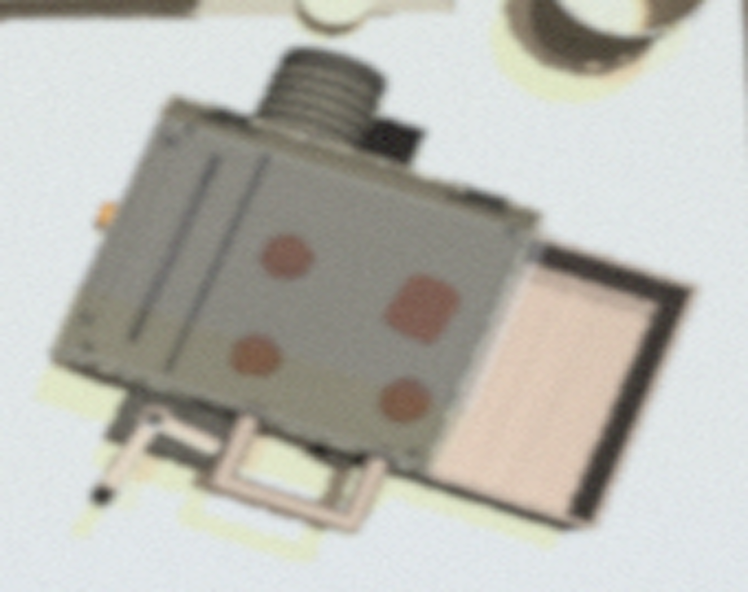

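The crop shows the bar from (215,482) to (352,522), the post at (102,493), the pivot at (156,420) and the outer tray corners at (692,288) and (588,522). Offcuts are at (288,257), (256,355) and (405,400), and the slab is at (424,308). Next I'll fit the saw pose.

```bash
cat > h.py <<'E'
import numpy as np, json
from scipy.optimize import least_squares
from scipy.spatial.transform import Rotation as Ro
def ray(f,u,v):
    R=np.array(f["R"]);d=R.T@np.array([(u-f["cx"])/f["fx"],(v-f["cy"])/f["fy"],1]);return -R.T@np.array(f["t"]),d
def atz(f,u,v,z):
    c,d=ray(f,u,v);return c+d*(z-c[2])/d[2]
def S(p,xyz):  # saw mm -> world m
    x,y,z=np.array(xyz)/1000.;c,s=np.cos(p[2]),np.sin(p[2])
    return np.array([p[0]+c*x-s*y,p[1]+s*x+c*y,z])
def Sinv(p,w):
    c,s=np.cos(p[2]),np.sin(p[2]);dx,dy=w[0]-p[0],w[1]-p[1]
    return np.array([c*dx+s*dy,-s*dx+c*dy,w[2]])*1000
def proj(f,X):
    q=np.array(f["R"])@X+f["t"];return np.array([f["cx"]+f["fx"]*q[0]/q[2],f["cy"]+f["fy"]*q[1]/q[2]])
def load(n): return json.load(open(n))
def where(p,o,tgt,yaw=None):
    """print delta in tool frame cm; tgt saw mm of TCP"""
    R=Ro.from_rotvec(o["eef_rot"]);return R.inv().apply(S(p,tgt)-o["ee_pos"])*100
E
python3 - <<'E'
from h import *
from workcell import ctrl
f=ctrl.grab_frame("top")
C=lambda u,v:(255+(u+.5)/4.4-.5,95+(v+.5)/3.7-.5)
L=[((283,502),(-130,-35,108)),((156,420),(-105,45,94)),((692,288),(82,-195,64)),((588,522),(-82,-195,64)),
((288,257),(12,12,100)),((256,355),(-50,12,100)),((405,400),(-50,-66,100)),((424,308),(12,-66,86))]
W=[1,1,1,1,.4,.4,.4,.4]
r=least_squares(lambda p:np.concatenate([w*(proj(f,S(p,X))-C(*u)) for (u,X),w in zip(L,W)]),[.6,-.15,-.3],loss='soft_l1')
p=r.x;print(p,[np.round(proj(f,S(p,X))-C(*u),1) for u,X in L])
json.dump({"p":list(p)},open("p.json","w"))
w=atz(f,*C(102,493),.112);s=Sinv(p,w);print("post",s,"ang",np.arctan2(s[1]-45,-(s[0]+105)))
for u,z in[((288,257),.1),((256,355),.1),((405,400),.1),((424,308),.086)]:print(Sinv(p,atz(f,*C(*u),z)))
o=ctrl.get_obs();R=Ro.from_rotvec(o["eef_rot"]).as_matrix();print(R.round(3)); R2=np.array([[np.cos(p[2]),-np.sin(p[2])],[np.sin(p[2]),np.cos(p[2])]])
print("tool axes in saw",(R2.T@R[:2]).round(3),"tcp saw",Sinv(p,o["ee_pos"]))
for n,X in dict(post=(-155,45,101),handle=(-130,-35,108),hinge=(88,-35,82),tray=(0,-146,2),tb=(0,0,80)).items():print(n,S(p,X),np.hypot(*S(p,X)[:2]))
E
```

```text
[ 0.58749421 -0.23631487 -0.39045101] [array([0.1, 0.2]), array([-0.9, -0.3]), array([ 0.2, -0.8]), array([0.6, 1. ]), array([1. , 0.8]), array([-1.3, -0.4]), array([-2.8, -0.3]), array([1.2, 0.2])]
post [-157.60024805   52.57499843  112.        ] ang 0.1430273554797424
[ 12.99255402  14.77606668 100.        ]
[-49.85632107   8.96311074 100.        ]
[-48.43823248 -72.06718528 100.        ]
[ 11.48368482 -63.20199062  86.        ]
[[ 0.956  0.292 -0.   ]
 [ 0.292 -0.956  0.001]
 [-0.    -0.001 -1.   ]]
tool axes in saw [[ 0.773  0.634 -0.001]
 [ 0.634 -0.773  0.001]] tcp saw [-205.20456347 -526.61998212  204.95444814]
post [ 0.46128715 -0.13570782  0.101     ] 0.48083515434306945
handle [ 0.45395714 -0.21920196  0.108     ] 0.5041096977047174
hinge [ 0.65554992 -0.30217396  0.082     ] 0.7218412559459596
tray [ 0.5319258  -0.37132654  0.002     ] 0.6487129267377982
tb [ 0.58749421 -0.23631487  0.08      ] 0.6332409997572124
```

```bash
cat > st.py <<'E'
from h import *
from workcell import ctrl
import sys
p=load("p.json")["p"];o=ctrl.get_obs();R=Ro.from_rotvec(o["eef_rot"]).as_matrix()
c,s=np.cos(p[2]),np.sin(p[2])
A=np.array([[c,s,0],[-s,c,0],[0,0,1]])@R
print("t",round(o["time_s"],2),"tcp saw",Sinv(p,o["ee_pos"]).round(1),"yaw_err(tool x from +y)",np.degrees(np.arctan2(-A[0,0],A[1,0])).round(2),"zx,zy",A[:2,2].round(3),"F",np.round(o["ft_force"],1),"w",round(o["grip_width"]*1000,1),"g",round(o["grasp_force"],1))
E
python3 -m crank '[[[0,0,0,0,0,-7],[0,0,0,0,0,-7],[0,0,0,0,0,-7],[0,0,0,0,0,-7],[0,0,0,0,0,-7],[0,0,0,0,0,-7],[0,0,0,0,0,-7],[0,0,0,0,0,-1.7],[3,0.3,0,0,0,0],[3,0.3,0,0,0,0],[3,0.3,0,0,0,0],[3,0.3,0,0,0,0],[3,0.3,0,0,0,0],[3,0.3,0,0,0,0],[3,0.3,0,0,0,0],[0,0,0,0,0,0]]]' 0 20; python3 st.py
```

```text
time_s: 1.48
ee_pos: [0.2996, -0.4544, 0.2056]
eef_rot: [-2.604, -1.757, -0.002]
ft_force: [1.1, -0.8, 0.3]
grip_width: 0.0005
grasp_force: 0.0
t 1.48 tcp saw [-183.2 -311.2  205.6] yaw_err(tool x from +y) 0.39 zx,zy [0.    0.001] F [ 1.1 -0.8  0.3] w 0.5 g 0.0
```

```bash
python3 -m crank '[[[3.36,0.22,0,0,0,0],[3.36,0.22,0,0,0,0],[3.36,0.22,0,0,0,0],[3.36,0.22,0,0,0,0],[3.36,0.22,0,0,0,0],[3.36,0.22,0,0,0,0],[3.36,0.22,0,0,0,0],[3.36,0.22,0,0,0,0],[3.36,0.22,0,0,0,0],[3.36,0.22,0,0,0,0],[0,0,2.5,0,0,0],[0,0,2.5,0,0,0],[0,0,2.0,0,0,0],[0,0,0,0,0,0],[0,0,0,0,0,0]]]'; python3 st.py
python3 - <<'E'
from workcell import ctrl
import cv2,numpy as np
f=ctrl.grab_frame("wrist")["color"][:,:,::-1]
g=ctrl.grab_frame("side")["color"][130:250,180:340,::-1]
g=cv2.resize(g,(400,300),interpolation=cv2.INTER_CUBIC)
cv2.imwrite("pics/a1.png",np.hstack([cv2.resize(f,(400,300)),g]))
E
```

```text
time_s: 2.73
ee_pos: [0.4439, -0.1565, 0.1352]
eef_rot: [-2.607, -1.749, 0.001]
ft_force: [-0.3, 0.1, 0.5]
grip_width: 0.0006
grasp_force: 0.0
t 2.73 tcp saw [-163.2   19.2  135.2] yaw_err(tool x from +y) 0.08 zx,zy [-0.002  0.   ] F [-0.3  0.1  0.5] w 0.6 g 0.0
```

View pics/a1.png

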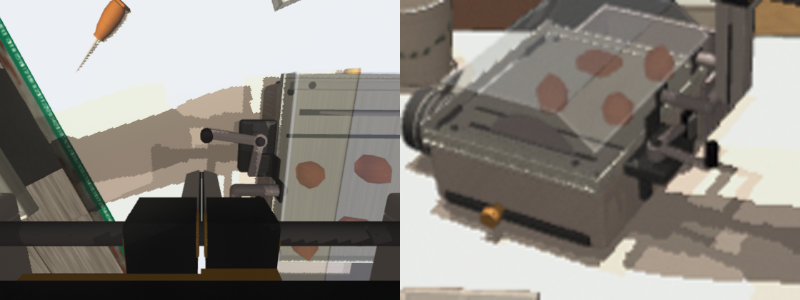

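The wrist view shows the closed fingers on the saw's right of the post (208,135), in line with it and clear of the handle. I'll go down and push.

```bash
python3 -m crank '[[[0,0,2,0,0,0],[0,0,1.9,0,0,0],[0,0,0,0,0,0],[1.8,0.4,0,0,0,0],[1,0.2,0,0,0,0],[1,0.2,0,0,0,0],[0.7,0.5,0,0,0,0],[0.6,0.5,0,0,0,0],[0.5,0.6,0,0,0,0],[0.5,0.6,0,0,0,0],[0.3,0.6,0,0,0,0],[0,0,0,0,0,0],[0,0,0,0,0,0]]]'; python3 st.py
python3 - <<'E'
from workcell import ctrl
import cv2,numpy as np
f=ctrl.grab_frame("wrist")["color"][:,:,::-1]
g=ctrl.grab_frame("side")["color"][130:250,180:340,::-1]
g=cv2.resize(g,(400,300),interpolation=cv2.INTER_CUBIC)
cv2.imwrite("pics/a2.png",np.hstack([cv2.resize(f,(400,300)),g]))
E
```

```text
time_s: 3.92
ee_pos: [0.5027, -0.1125, 0.0966]
eef_rot: [2.609, 1.748, -0.001]
ft_force: [-0.5, -6.9, 3.6]
grip_width: 0.0002
grasp_force: 3.4
t 3.92 tcp saw [-125.5   82.3   96.6] yaw_err(tool x from +y) 0.0 zx,zy [ 0.001 -0.001] F [-0.5 -6.9  3.6] w 0.2 g 3.4
```

View pics/a2.png

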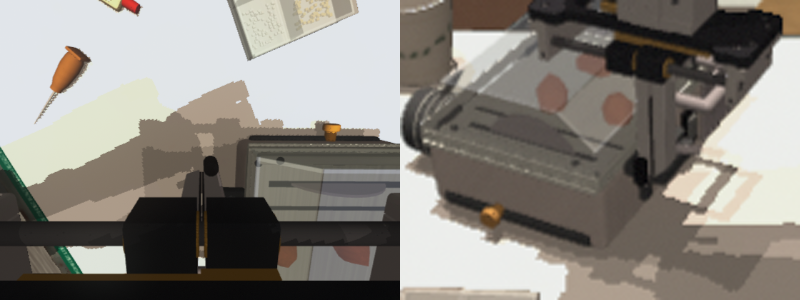

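The post has swung to the saw's left, at about 1.1 rad or more. I'll retreat and go above the handle.

```bash
python3 -m crank '[[[-1,-0.8,0,0,0,0],[0,0,-3,0,0,0],[0,0,-3,0,0,0],[-2.7,0.1,0,0,0,0],[-2.7,0.1,0,0,0,0],[-2.7,0.1,0,0,0,0],[-2.7,0.1,0,0,0,0],[0,0,0,0,0,0],[0,0,0,0,0,0],[0,0,0,0,0,0]]]' 3.5 20; python3 st.py
python3 - <<'E'
from workcell import ctrl
import cv2,numpy as np
f=ctrl.grab_frame("wrist")["color"][:,:,::-1]
t=ctrl.grab_frame("top")["color"][170:260,240:360,::-1]
t=cv2.resize(t,(400,300),interpolation=cv2.INTER_CUBIC)
cv2.imwrite("pics/a3.png",np.hstack([cv2.resize(f,(400,300)),t]))
E
```

```text
time_s: 4.85
ee_pos: [0.4534, -0.2183, 0.1564]
eef_rot: [-2.609, -1.75, -0.0]
ft_force: [0.5, -0.1, 0.1]
grip_width: 0.0348
grasp_force: 0.0
t 4.85 tcp saw [-130.9  -34.4  156.4] yaw_err(tool x from +y) 0.06 zx,zy [-0.  0.] F [ 0.5 -0.1  0.1] w 34.8 g 0.0
```

View pics/a3.png

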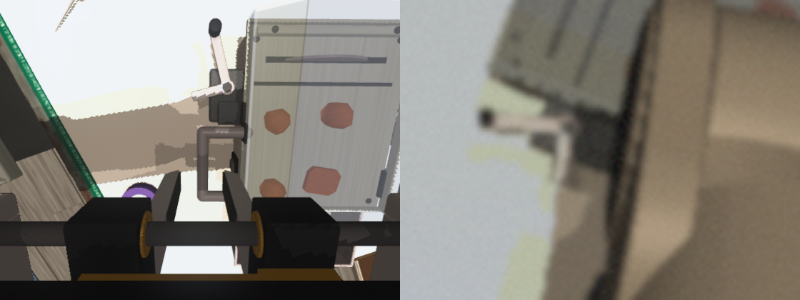

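The catch is open: its arm points to the saw's left and the hook is clear of the tongue. The bar (column ≈203) is centred between the fingers. Descending and gripping.

```bash
python3 -m crank '[[[0,0,2.5,0,0,0],[0,0,2.5,0,0,0],[0,0,1.7,0,0,0],[0,0,0,0,0,0]]]' && python3 -m crank '[[[0,0,0,0,0,0],[0,0,0,0,0,0],[0,0,0,0,0,0],[0,0,0,0,0,0],[0,0,0,0,0,0]]]' 0.8 20; python3 st.py
python3 - <<'E'
import numpy as np
t=np.r_[0:1.86:13j]; P=22*np.c_[-np.cos(t+.119),np.sin(t+.119)]
print(np.c_[t[1:],np.diff(P,axis=0)].round(2).tolist())
E
```

```text
time_s: 5.28
ee_pos: [0.452, -0.217, 0.0867]
eef_rot: [-2.604, -1.75, 0.003]
ft_force: [-1.2, 0.1, -0.4]
grip_width: 0.0349
grasp_force: 0.0
time_s: 5.7
ee_pos: [0.4544, -0.219, 0.0905]
eef_rot: [2.607, 1.749, 0.002]
ft_force: [1.0, 0.0, 4.3]
grip_width: 0.0114
grasp_force: 20.0
t 5.7 tcp saw [-129.7  -34.6   90.5] yaw_err(tool x from +y) 0.07 zx,zy [0.002 0.   ] F [1.  0.  4.3] w 11.4 g 20.0
[[0.16, 0.67, 3.34], [0.31, 1.17, 3.2], [0.46, 1.65, 2.98], [0.62, 2.09, 2.69], [0.78, 2.48, 2.33], [0.93, 2.81, 1.92], [1.08, 3.08, 1.46], [1.24, 3.27, 0.97], [1.4, 3.38, 0.46], [1.55, 3.41, -0.07], [1.7, 3.35, -0.6], [1.86, 3.22, -1.11]]
```

```bash
python3 -m crank '[[[0,0.3,-1.68,0,0,0],[0,0.38,-1.66,0,0,0],[0,0.55,-1.61,0,0,0],[0,0.62,-1.59,0,0,0],[0,0.78,-1.51,0,0,0],[0,0.87,-1.47,0,0,0],[0,1.0,-1.37,0,0,0],[0,1.09,-1.32,0,0,0],[0,1.2,-1.2,0,0,0],[0,1.28,-1.13,0,0,0],[0,1.38,-1.0,0,0,0],[0,1.43,-0.92,0,0,0],[0,0,0,0,0,0]]]'; python3 st.py
```

```text
time_s: 6.78
ee_pos: [0.5557, -0.2613, 0.2565]
eef_rot: [2.608, 1.748, 0.001]
ft_force: [-11.1, 0.7, 13.6]
grip_width: 0.0112
grasp_force: 20.0
t 6.78 tcp saw [-19.9 -35.2 256.5] yaw_err(tool x from +y) 0.03 zx,zy [ 0.002 -0.001] F [-11.1   0.7  13.6] w 11.2 g 20.0
```

```bash
python3 -m crank '[[[0,1.4,-1.0,0,0,0],[0,1.48,-0.9,0,0,0],[0,1.6,-0.7,0,0,0],[0,1.64,-0.55,0,0,0],[0,1.69,-0.35,0,0,0],[0,1.69,-0.2,0,0,0],[0,0,0,0,0,0]]]'; python3 st.py
```

```text
time_s: 7.37
ee_pos: [0.643, -0.2974, 0.2898]
eef_rot: [-2.609, -1.748, 0.002]
ft_force: [-0.6, -4.4, -6.8]
grip_width: 0.011
grasp_force: 20.0
t 7.37 tcp saw [ 74.6 -35.3 289.8] yaw_err(tool x from +y) 0.03 zx,zy [-0.002 -0.   ] F [-0.6 -4.4 -6.8] w 11.0 g 20.0
```

```bash
python3 -m crank '[[[0,1.7,0.2,0,0,0],[0,1.7,0.25,0,0,0],[0,1.68,0.35,0,0,0],[0,1.65,0.45,0,0,0],[0,1.6,0.6,0,0,0],[0,0,0,0,0,0],[0,0,0,0,0,0]]]'; python3 st.py
```

```text
time_s: 7.95
ee_pos: [0.7207, -0.3293, 0.2748]
eef_rot: [2.606, 1.746, 0.004]
ft_force: [2.2, -4.8, 10.8]
grip_width: 0.0115
grasp_force: 20.0
t 7.95 tcp saw [158.6 -35.3 274.8] yaw_err(tool x from +y) 0.01 zx,zy [ 0.005 -0.001] F [ 2.2 -4.8 10.8] w 11.5 g 20.0
```

```bash
python3 -m crank '[[[0,0,0,0,0,0],[0,0,0,0,0,0],[0,0,0,0,0,0],[0,0,-3,0,0,0],[0,0,-3,0,0,0],[0,0,-1,0,0,0],[0,-3.5,0,0,0,0],[0,-3.5,0,0,0,0],[0,-3.5,0,0,0,0],[0,-3.5,0,0,0,0],[0,-3.5,0,0,0,0],[0,-3.5,0,0,0,0],[0,-2,1,0,0,0],[0,0,2,0,0,0],[0,0,2,0,0,0],[0,0,0,0,0,0],[0,0,0,0,0,0],[0,0,0,0,0,0]]]' 3.5; python3 st.py
python3 - <<'E'
from workcell import ctrl
import cv2,numpy as np,json
F=ctrl.grab_frame("wrist");f=F["color"][:,:,::-1]
json.dump({k:np.array(F[k]).tolist() for k in("R","t","fx","fy","cx","cy")},open("w4.json","w"))
g=ctrl.grab_frame("side")["color"][70:250,150:360,::-1]
cv2.imwrite("pics/w4.png",f)
cv2.imwrite("pics/a4.png",np.hstack([cv2.resize(f,(500,375)),cv2.resize(g,(300,375),interpolation=cv2.INTER_CUBIC)]))
E
```

```text
time_s: 9.45
ee_pos: [0.5067, -0.2404, 0.2935]
eef_rot: [2.609, 1.75, 0.001]
ft_force: [0.4, 0.9, -0.5]
grip_width: 0.0349
grasp_force: 0.0
t 9.45 tcp saw [-73.2 -34.5 293.5] yaw_err(tool x from +y) 0.08 zx,zy [0.001 0.   ] F [ 0.4  0.9 -0.5] w 34.9 g 0.0
```

View pics/a4.png

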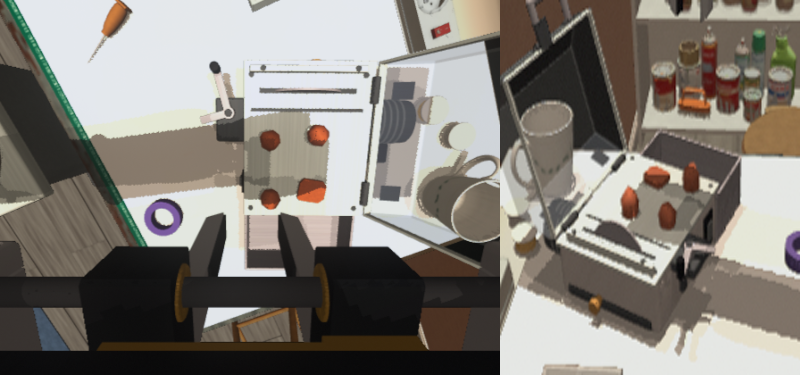

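The hood stands open. The offcuts are at (270,140), (318,135) and (270,199) in the half-left image, and the slab is at (312,190). I'll measure them by colour.

Run:
```python
from h import *
import cv2
p=load("p.json")["p"];f=load("w4.json");im=cv2.imread("pics/w4.png").astype(int)
b,g,r=im[...,0],im[...,1],im[...,2]
m=((r-g>40)&(r-b>40)).astype(np.uint8);m[:130]=0;m[240:]=0;m[:,:270]=0;m[:,380:]=0
n,l,s,c=cv2.connectedComponentsWithStats(m)
for i in range(1,n):
    if s[i,4]>100:
        x,y,w,h=s[i,:4]
        print(s[i],c[i].round(1),Sinv(p,atz(f,*c[i],.094)).round(1),"x-range",Sinv(p,atz(f,x,y+h/2,.094))[0].round(1),Sinv(p,atz(f,x+w,y+h/2,.094))[0].round(1))
# table corners rear-left etc for pose check (half image 500 -> x1.12)
for u,v in[(245,61),(245,215),(268,91),(355,93)]:print(Sinv(p,atz(f,u*1.12,v*1.12,.08 if v!=91 and v!=93 else .082)).round(1))
```

```text
[346 140  22  22 376] [356.7 150.7] [15.1 17.1 94. ] x-range 2.4 28.4
[293 147  20  19 279] [303.1 155.3] [-48.1  11.5  94. ] x-range -60.1 -36.4
[333 200  32  28 691] [348.6 213.9] [  9.6 -59.9  94. ] x-range -9.7 29.9
[294 215  18  20 257] [302.8 224.7] [-46.9 -73.9  94. ] x-range -57.9 -35.4
[-82.1 109.5  80. ]
[ -82.8 -100.1   80. ]
[-51.9  72.6  82. ]
[62.8 70.4 82. ]
```

```bash
python3 -m crank '[[[2.3,1.25,3,0,0,0],[2.3,1.25,3,0,0,0],[0,0,3.2,0,0,0],[0,0,3.2,0,0,0],[0,0,3.2,0,0,0],[0,0,3.0,0,0,0],[0,0,2.2,0,0,0],[0,0,0,0,0,0],[0,0,0,0,0,0]]]' 4.6 15 && python3 st.py && python3 -m crank '[[[0,0,0,0,0,0],[0,0,0,0,0,0],[0,0,0,0,0,0],[0,0,0,0,0,0]]]' 1.5; python3 st.py
```

```text
time_s: 10.3
ee_pos: [0.5471, -0.2072, 0.0841]
eef_rot: [-2.608, -1.75, 0.001]
ft_force: [0.4, 0.9, 0.3]
grip_width: 0.0459
grasp_force: 0.0
t 10.3 tcp saw [-48.4  11.6  84.1] yaw_err(tool x from +y) 0.08 zx,zy [-0.001  0.   ] F [0.4 0.9 0.3] w 45.9 g 0.0
time_s: 10.63
ee_pos: [0.5473, -0.2075, 0.0853]
eef_rot: [2.608, 1.749, 0.001]
ft_force: [-0.1, 0.2, 3.6]
grip_width: 0.0259
grasp_force: 15.0
t 10.63 tcp saw [-48.1  11.4  85.3] yaw_err(tool x from +y) 0.07 zx,zy [0.001 0.   ] F [-0.1  0.2  3.6] w 25.9 g 15.0
```

```bash
python3 -m crank '[[[0,0,-2.5,0,0,0],[0,0,-2.5,0,0,0],[-3.15,0.26,0,0,0,0],[-3.15,0.26,0,0,0,0],[-3.15,0.26,0,0,0,0],[-3.15,0.26,0,0,0,0],[-3.15,0.26,0,0,0,0],[0,0,0,0,0,0],[0,0,2.6,0,0,0],[0,0,2.6,0,0,0],[0,0,2.6,0,0,0],[0,0,2.4,0,0,0],[0,0,0,0,0,0]]]'; python3 st.py;  python3 -m crank '[[[0,0,0,0,0,0],[0,0,0,0,0,0],[0,0,-3,0,0,0],[0,0,-3,0,0,0],[0,0,-3,0,0,0],[0,0,-3,0,0,0],[0,0,0,0,0,0]]]' 4.2; python3 st.py
```

```text
time_s: 11.72
ee_pos: [0.4969, -0.3565, 0.0287]
eef_rot: [-2.605, -1.747, 0.003]
ft_force: [-0.8, 0.9, -0.9]
grip_width: 0.0258
grasp_force: 15.0
t 11.72 tcp saw [ -38.  -145.6   28.7] yaw_err(tool x from +y) 0.08 zx,zy [-0.006  0.001] F [-0.8  0.9 -0.9] w 25.8 g 15.0
time_s: 12.3
ee_pos: [0.5023, -0.3596, 0.1608]
eef_rot: [2.601, 1.744, 0.006]
ft_force: [1.4, 0.0, 0.3]
grip_width: 0.0421
grasp_force: 0.0
t 12.3 tcp saw [ -31.9 -146.4  160.8] yaw_err(tool x from +y) 0.06 zx,zy [ 0.01  -0.002] F [1.4 0.  0.3] w 42.1 g 0.0
```

```bash
python3 -m crank '[[[2.4,-0.5,0,0,0,0],[2.4,-0.5,0,0,0,0],[2.4,-0.5,0,0,0,0],[0,0,0,0,0,0],[0,0,0,0,0,0],[0,0,1.7,0,0,0],[0,0,1.7,0,0,0],[0,0,0,0,0,0],[0,0,0,0,0,0]]]'; python3 st.py
```

```text
time_s: 13.05
ee_pos: [0.5122, -0.2864, 0.1189]
eef_rot: [-2.61, -1.748, 0.001]
ft_force: [0.5, -0.4, 0.2]
grip_width: 0.0418
grasp_force: 0.0
t 13.05 tcp saw [-50.5 -75.  118.9] yaw_err(tool x from +y) 0.02 zx,zy [-0.001 -0.   ] F [ 0.5 -0.4  0.2] w 41.8 g 0.0
```

```bash
python3 -m crank '[[[0,0,1.7,0,0,0],[0.1,0,1.7,0,0,0],[0,0,0,0,0,0],[0,0,0,0,0,0]]]' && python3 -m crank '[[[0,0,0,0,0,0],[0,0,0,0,0,0],[0,0,0,0,0,0],[0,0,0,0,0,0]]]' 1.5; python3 st.py
```

```text
time_s: 13.38
ee_pos: [0.513, -0.2851, 0.0854]
eef_rot: [-2.609, -1.75, 0.0]
ft_force: [-0.0, -0.5, 0.9]
grip_width: 0.0421
grasp_force: 0.0
time_s: 13.72
ee_pos: [0.5135, -0.2851, 0.0858]
eef_rot: [2.608, 1.749, 0.001]
ft_force: [-1.2, 0.2, 8.4]
grip_width: 0.0266
grasp_force: 15.0
t 13.72 tcp saw [-49.9 -73.3  85.8] yaw_err(tool x from +y) 0.07 zx,zy [ 0.002 -0.   ] F [-1.2  0.2  8.4] w 26.6 g 15.0
```

```bash
python3 -m crank '[[[0,0,-2.5,0,0,0],[0,0,-2.5,0,0,0],[-2.4,1.95,0,0,0,0],[-2.4,1.95,0,0,0,0],[-2.4,1.95,0,0,0,0],[0,0,0,0,0,0],[0,0,2.6,0,0,0],[0,0,2.6,0,0,0],[0,0,2.6,0,0,0],[0,0,2.2,0,0,0],[0,0,0,0,0,0]]]'; python3 st.py;  python3 -m crank '[[[0,0,0,0,0,0],[0,0,0,0,0,0],[0,0,-3,0,0,0],[0,0,-3,0,0,0],[0,0,-3,0,0,0],[0,0,-3,0,0,0],[0,0,0,0,0,0],[0,0,0,0,0,0],[0,0,0,0,0,0]]]' 3.6; python3 st.py
```

```text
time_s: 14.63
ee_pos: [0.5376, -0.3723, 0.0308]
eef_rot: [-2.605, -1.747, 0.003]
ft_force: [-0.8, 0.5, -1.2]
grip_width: 0.0267
grasp_force: 15.0
t 14.63 tcp saw [   5.6 -144.7   30.8] yaw_err(tool x from +y) 0.08 zx,zy [-0.005  0.001] F [-0.8  0.5 -1.2] w 26.7 g 15.0
time_s: 15.38
ee_pos: [0.5399, -0.3737, 0.1558]
eef_rot: [2.608, 1.749, 0.001]
ft_force: [-0.4, -0.8, -0.4]
grip_width: 0.0355
grasp_force: 0.0
t 15.38 tcp saw [   8.3 -145.2  155.8] yaw_err(tool x from +y) 0.07 zx,zy [ 0.002 -0.001] F [-0.4 -0.8 -0.4] w 35.5 g 0.0
```

```bash
python3 -m crank '[[[3.2,0.14,0,0,0,0],[3.2,0.14,0,0,0,0],[3.2,0.14,0,0,0,0],[3.2,0.14,0,0,0,0],[3.4,0.14,0,0,0,0],[0,0,0,0,0,0],[0,0,1.7,0,0,0],[0,0,1.7,0,0,0],[0,0,0,0,0,0],[0,0,1.8,0,0,0],[0,0,1.8,0,0,0],[0,0,0,0,0,0],[0,0,0,0,0,0]]]' 4.6; python3 st.py;  python3 -m crank '[[[0,0,0,0,0,0],[0,0,0,0,0,0],[0,0,0,0,0,0],[0,0,0,0,0,0]]]' 1.5; python3 st.py
```

```text
time_s: 16.47
ee_pos: [0.6071, -0.2263, 0.0844]
eef_rot: [-2.608, -1.749, 0.002]
ft_force: [-0.2, -0.4, 0.4]
grip_width: 0.0461
grasp_force: 0.0
t 16.47 tcp saw [14.3 16.8 84.4] yaw_err(tool x from +y) 0.07 zx,zy [-0.002  0.   ] F [-0.2 -0.4  0.4] w 46.1 g 0.0
time_s: 16.8
ee_pos: [0.6082, -0.2265, 0.0856]
eef_rot: [2.608, 1.749, 0.001]
ft_force: [-1.2, 0.4, 6.8]
grip_width: 0.026
grasp_force: 15.0
t 16.8 tcp saw [15.4 17.  85.6] yaw_err(tool x from +y) 0.07 zx,zy [0.001 0.   ] F [-1.2  0.4  6.8] w 26.0 g 15.0
```

```bash
python3 -m crank '[[[0,0,-2.5,0,0,0],[0,0,-2.5,0,0,0],[-3.26,0,0,0,0,0],[-3.26,0,0,0,0,0],[-3.26,0,0,0,0,0],[-3.26,0,0,0,0,0],[-3.26,0,0,0,0,0],[0,0,0,0,0,0],[0,1.45,0,0,0,0],[0,1.45,0,0,0,0],[0,0,0,0,0,0],[0,0,2.5,0,0,0],[0,0,2.5,0,0,0],[0,0,2.5,0,0,0],[0,0,1.5,0,0,0],[0,0,0,0,0,0]]]'; python3 st.py;  python3 -m crank '[[[0,0,0,0,0,0],[0,0,0,0,0,0],[0,0,0,0,0,0],[0,0,-3,0,0,0],[0,0,-3,0,0,0],[0,0,-3,0,0,0],[0,0,-3,0,0,0],[0,0,-3,0,0,0],[0,-3.5,-1,0,0,0],[0,-3.5,0,0,0,0],[0,-3.5,0,0,0,0],[-3.5,-3.5,0,0,0,0],[-3.5,-3.5,0,0,0,0],[-3.5,-3,0,0,0,0],[-3.5,0,0,0,0,0],[-3.5,0,0,0,0,0],[0,0,0,0,0,0],[0,0,0,0,0,0]]]' 3.8; python3 st.py
python3 - <<'E'
from workcell import ctrl
import cv2,numpy as np
t=ctrl.grab_frame("top")["color"][80:300,200:440,::-1]
g=ctrl.grab_frame("side")["color"][60:260,150:400,::-1]
cv2.imwrite("pics/a5.png",np.hstack([cv2.resize(x,(400,350),interpolation=cv2.INTER_CUBIC) for x in(t,g)]))
E
```

```text
time_s: 18.13
ee_pos: [0.5708, -0.3869, 0.0414]
eef_rot: [-2.605, -1.748, 0.003]
ft_force: [0.2, 0.7, -0.7]
grip_width: 0.0268
grasp_force: 15.0
t 18.13 tcp saw [  41.9 -145.6   41.4] yaw_err(tool x from +y) 0.09 zx,zy [-0.005  0.001] F [ 0.2  0.7 -0.7] w 26.8 g 15.0
time_s: 19.63
ee_pos: [0.334, -0.466, 0.2057]
eef_rot: [2.611, 1.745, -0.0]
ft_force: [0.5, 1.0, 0.4]
grip_width: 0.038
grasp_force: 0.0
t 19.63 tcp saw [-147.  -308.9  205.7] yaw_err(tool x from +y) -0.12 zx,zy [ 0.001 -0.001] F [0.5 1.  0.4] w 38.0 g 0.0
```

View pics/a5.png

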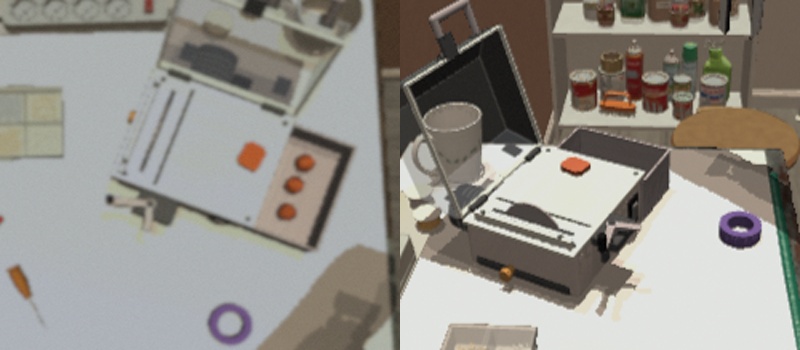

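The three offcuts lie in the tray at (305,162), (294,185) and (287,211). The slab is untouched at (251,156), the hood is open, and the awl and tape haven't moved. Handing in.

```bash
python3 -c "
from workcell import ctrl
print(ctrl.sign_off())"
```

```text
the job is handed in; nothing more can be done
None
```

The job is done and handed in at about 20 s: the catch is swung clear, the hood stays open by itself, all three offcuts are in the scrap tray, and the slab is still where it lay on the table.

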